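Lap a bone block along the guide rail with a push stick

ROBOT

A 6-joint arm with a two-finger parallel gripper is mounted at the origin on a cart in front of the work surface, level with it; the furniture and walls round the work are solid. World frame = base frame: x ahead of the robot, y to its left, z up, the work surface at z = 0. Lengths are in m, angles in rad, forces in N, time in s.
With the tool pointing down it reaches from about 0.425 to 1.125 m from the base axis. Payload 14.9 kg.
Tool frame: the origin (TCP) lies midway between the tips of the shut fingers; the grasp point (between the pads) lies 19 mm behind it; z points along the fingers, y is the line along which they close (so a half turn about z gives the same grasp; the last joint's range is limited). The gripper opens to 91 mm and grips with 3 to 60 N. Pads are 32 mm wide; open, the fingers measure 118 mm over their backs; the gripper's body (76 mm by 178 mm) begins 60 mm behind the grasp point.
Start: joints at [1.155, 0.379, 1.734, -0, 1.028, -0.033], TCP at [0.261, 0.649, 0.214] pointing down, gripper open.
Joint ranges: [-2.77, 2.77], [-0.74, 2.19], [0, 2.66], [-1.06, 4.2], [0.31, 2.87], [-3.08, 3.08]. Speed limits (rad/s): [1.89, 1.89, 2.39, 3.14, 3.14, 3.14].

INTERFACE

Orientations are given as a 3x3 rotation matrix whose columns are the frame's x, y, z axes.
In Python, from station import read_state, grab_frame, hand_in gives the robot as it stands.
- The arm moves only by the shell command python3 -m pendant 'ROWS' [FORCE]. ROWS is JSON, a list of rows, each a list of 7 numbers: the turn, a rotation vector about the world's x, y, z in rad, then the shift along the world's x, y, z in mm, then the closure in counts, from 0 (fully open) to 255 (shut). A call has 1 to 12 rows; each row shifts and turns the commanded pose from where the row before left it; what a row does not reach is not made up. A row lasts 1/8 s, in which the tool goes at most 62.5 mm and 10.7 degrees, less where a joint would pass 70% of its speed; a pose out of reach is approached as far as the arm can. A call with a gripper value outside its range is refused whole. The fingers move at their own pace and stop on an object; FORCE is the grip in N (left out, the last holds). Time passes only in rows, so rows that do not move let the fingers close. It gives the time, the measured TCP pose, the force, the opening and the grip force at its end, in the units of the state.
- read_state(): the state, without advancing time (a new reading comes with each control period).
- grab_frame(name): name is "scene" or "top"; returns a dict with "color" (384x512x3 uint8, red, green, blue), "z_map" (384x512 float32, m along the optical axis (not along the pixel's ray), 0 where there is no reading), "fx", "fy", "cx", "cy" (pixels), "D" ([k1, k2, p1, p2, k3] as OpenCV has them; the pictures are not rectified), "R" (3x3) and "t" (3): a world point X has camera coordinates R X + t. Camera axes: x right, y down, z forward; pixel columns grow to the right and rows downward; lengths in m; the calibration is good to about 2 mm. A picture is of the moment at which its call begins.
- hand_in(): hands the job in; it is judged then, once.
The state is a dict: "time": time; "joint_pos": joint angles; "dq": joint speeds; "effort": joint torques, N m; "position": TCP position; "tcp_rot": TCP orientation; "contact_force": force on the tool from outside, world axes, zero at the start; "ft_torque": the same for the moment, N m; "grip_width": opening from 0.0 (shut) to 1.0 (fully open); "grip_force": force on a finger pad.
Only numpy, scipy, OpenCV 4.12 (cv2) and the standard library are available. Lean on these libraries where they do the work, as an engineer would, in place of code of your own. Each camera call takes 0.05 s, during which the arm holds its last target. There are 200 camera calls.

TASK

Pick up the grey push stick and use it to square the specimen jig up against the guide rail on the bare run-in plate; then, with the stick's V mouth on the jig's tail corner, feed it along the abrasive strip into the parking bay until it meets the end stop and the spring roller drops into the notch in its side. Keep it flat against the rail all the way under a light, steady side pressure of about 5 N, never forcing or ramming it and never touching or lifting it with the gripper; then lay the push stick down flat on the bench, clear of the station, without disturbing the things around.

Things in the scene. Friction and masses are not known exactly. Their poses are not given: they have to be found in the camera images.
- station: Hand lapping station for resin-embedded bone, screwed down: grey deck, x -65 to +55, y -200 to +200 mm in its own axes, top 18 mm above the bench. Origin: on the bench under it. Its y axis is the feed direction, x points across the lane to the guide rail. Along y: bare run-in plate to -75 mm, dark abrasive strip (flush) from -75 to +85, bare parking bay from +85 to the end stop.
- guide_rail: Steel guide rail (fence) clamped on the deck along its +x side: 12 x 400 mm, 26 mm tall. Origin: on its underside at the pivot screw, at x = +41, y = +150 mm of the station; the rail runs from y = -350 to +50 mm in its own axes, its lane-side face is its plane x = -6 mm. It is set by hand about the pivot, up to 0.015 rad either way of the station's y axis.
- end_stop: Dark steel block across the lane, 62 x 18 mm, 22 mm tall, on the deck at the far end of the feed. Origin: centre of its underside; axes as the station's. Its face towards the lane is the plane y = +180 mm of the station.
- jig: Loose aluminium specimen jig, 46 (x) x 80 (y) x 30 mm tall, 0.24 to 0.4 kg, a round resin-embedded bone slice on top. Origin: centre of its underside. y points to its nose (feed direction), the plain +x side runs on the rail. It starts on the run-in plate, 4 to 30 mm off the rail and up to 0.12 rad askew. Fully home its origin lies at about x = +12, y = +140 mm of the station.
- jig_nose (a point): Point on the jig's rail-side bottom edge at the nose (x = +23, y = +40 mm of the jig). The nose's other corner has a slanted lead-in, 14 mm long.
- jig_tail (a point): Point on the jig's rail-side bottom edge at the tail (x = +23, y = -40 mm of the jig). The tail's other corner (x = -23, y = -40 mm) is square.
- roller (a joint): Travel in m of the spring roller (12 mm thick, upright) on the lane's open side at y = +150 mm of the station: 0 = fully out, 4 mm into the jig's way; pushed back 4 mm (spring 1 to 2.5 N) while the jig's nose passes; 0 again when it drops into the notch in the jig's open side (14 mm wide, 6 mm deep, centred 10 mm ahead of the jig's origin). Its block on the deck is 22 mm tall.
- push_stick: Loose grey plastic push stick, 90 g, lying on the bench. Origin: on its underside; x points to its tip. Handle from x = -85 to -5 mm, 22 mm wide, 32 mm tall: grip it across its width from above. Low blade from -5 to +55 mm, 20 mm wide, 16 mm tall, ending in a right-angled V mouth.
- stick_mouth (a point): Inner corner of the stick's V mouth, x = +60 mm of the stick, 8 mm above its underside. The mouth's two walls (18 mm long, 6 mm thick, 16 mm tall) stand at 45 degrees either side of the axis, so with the stick at 45 degrees to the rail one bears on the jig's tail face, the other on its open side.
- kit_box: Small white and blue carton, 70 x 121 x 60 mm, to be left alone; origin at its underside
- glasses_case: Dark spectacle case, 60 x 158 x 37 mm, to be left alone; origin at its underside
- beaker: Clear beaker, 66 mm across, 70 mm tall, to be left alone; origin at its underside
- spirit_bottle: White bottle, 48 mm across, 98 mm tall, to be left alone; origin at its underside

How it is judged:
By the outcome, as a careful person would: the job done as asked, in the order asked, and still so for the second after the job is handed in, with the robot touching nothing.
It also fails if it takes over 72 s, if anything falls off the work surface, if the arm or the gripper's body presses on something with over 40 N, if the wrist force passes 120 N, or if a joint passes its speed limit or range.

## Working session

There is one attempt and no reset: what is moved stays moved. The work goes in short steps, Python scripts to look and compute and a shell command to move; the robot and the scene stay as the last step left them, time stands still between calls to the robot, and variables do not carry over. Pictures are saved under pics/ and viewed, at most 13 in all, crops included, and the job is handed in when it is done.

```bash
mkdir -p pics; ls
python3 - <<'E'
from station import *
import cv2,numpy as np
for n in("scene","top"):
    f=grab_frame(n); cv2.imwrite(f"pics/{n}0.png",f["color"][:,:,::-1]); np.save(f"pics/{n}0.npy",f,allow_pickle=True)
    print(n,f["fx"],f["cx"],f["cy"],f["D"],np.round(f["R"],3).tolist(),f["t"], (-np.array(f["R"]).T@f["t"]))
s=read_state();print(s)
E
```

```text
pics
scene 353.00229544101495 248.04235666053515 190.76923039434035 [-0.00321455  0.          0.          0.          0.        ] [[-0.885, -0.465, 0.025], [-0.281, 0.491, -0.825], [0.371, -0.737, -0.565]] [0.50724904 0.18931371 1.19484135] [0.05825759 1.02306101 0.81898677]
top 376.0721168892318 254.71783375252113 189.89348984745072 [-0.06683595  0.          0.          0.          0.        ] [[0.029, -1.0, 0.009], [-0.994, -0.03, -0.103], [0.103, -0.006, -0.995]] [0.00463924 0.57362855 1.20810193] [0.4459067  0.02837015 1.26053316]
{'time': 0.1, 'joint_pos': array([ 1.15469358e+00,  3.79375954e-01,  1.73470880e+00, -7.78863116e-06,
        1.02853828e+00, -3.32696016e-02]), 'dq': array([ 0.00064785, -0.00186019, -0.0026471 , -0.00195761, -0.00057557,
       -0.00145921]), 'effort': array([-1.95962850e-03, -7.65047479e+01, -4.35292053e+01,  6.52161241e-02,
        3.97472468e-02,  7.43622422e-06]), 'position': array([0.2613264 , 0.64900219, 0.21334671]), 'tcp_rot': array([[-9.27611536e-01,  3.73546075e-01, -4.10379629e-04],
       [ 3.73546300e-01,  9.27611055e-01, -9.45162875e-04],
       [ 2.76107986e-05, -1.03003978e-03, -9.99999469e-01]]), 'contact_force': array([ 0.63604071,  0.16927088, -1.3144351 ]), 'ft_torque': array([-0.03740293, -0.0049679 , -0.03235513]), 'grip_force': 0.0, 'grip_width': 1.0011416836291778}
```

View pics/top0.png

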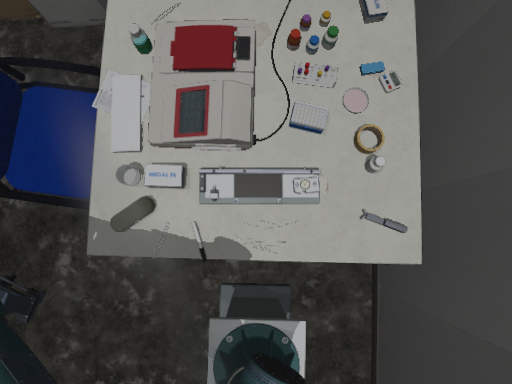

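View pics/scene0.png

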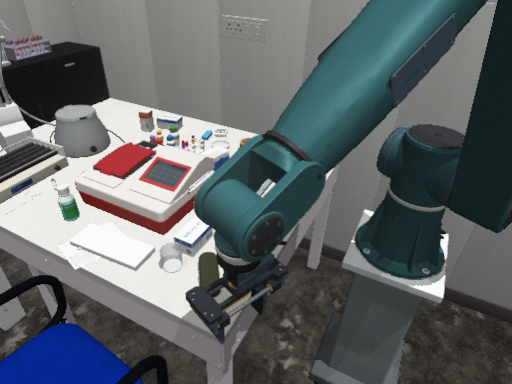

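Top view: the station is at about (260,186) with its feed running left (+y). The jig is at (305,185), the rail is along the upper (+x) edge, and the stick is at (383,221) with its mouth to the left. I'll enlarge these areas.

Run:
```python
import cv2,numpy as np
f=np.load("pics/top0.npy",allow_pickle=True).item()
c=f["color"][:,:,::-1]
a=cv2.resize(c[155:215,190:330],None,fx=5.6,fy=5.6,interpolation=cv2.INTER_CUBIC)
b=cv2.resize(c[200:240,350:417],None,fx=6,fy=6,interpolation=cv2.INTER_CUBIC)
o=np.zeros((a.shape[0]+b.shape[0],a.shape[1],3),np.uint8);o[:a.shape[0]]=a;o[a.shape[0]:,:b.shape[1]]=b
cv2.imwrite("pics/crop0.png",o);print(a.shape,b.shape)
```

```text
(336, 784, 3) (240, 402, 3)
```

View pics/crop0.png

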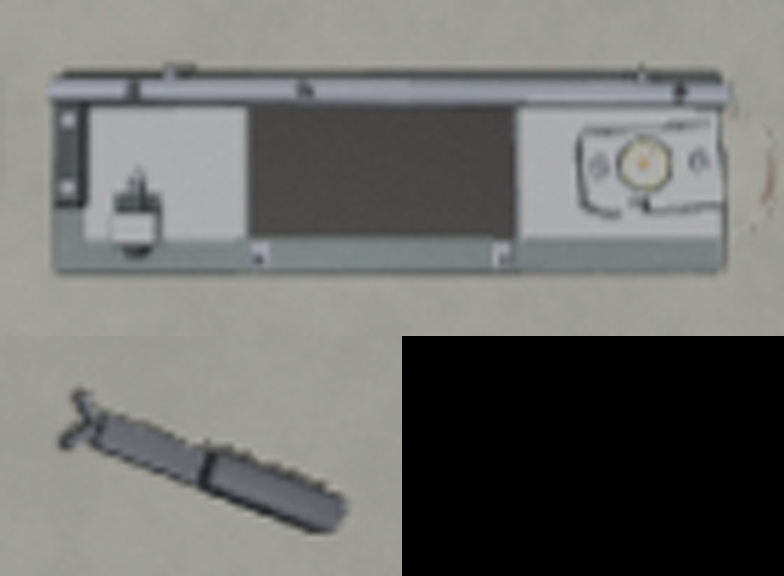

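The crop shows:
- **Jig:** outline at crop (580–722, 125–212), with the nose to the left and the disc at (643,163).
- **Station parts:** roller at (137,185), end stop at (70,155).
- **Stick:** mouth at full-image (363,217), handle end at (407,228).

Next I'll measure these.

```bash
cat > h.py <<'E'
import cv2,numpy as np
def ray(f,uv,z):
    uv=np.asarray(uv,float).reshape(-1,1,2);K=np.array([[f["fx"],0,f["cx"]],[0,f["fy"],f["cy"]],[0,0,1]])
    n=cv2.undistortPoints(uv,K,np.array(f["D"])).reshape(-1,2);R=np.array(f["R"]);C=-R.T@np.array(f["t"])
    d=np.c_[n,np.ones(len(n))]@R
    return C+d*((np.asarray(z)-C[2])/d[:,2])[:,None]
def cloud(f):
    h,w=f["z_map"].shape;u,v=np.meshgrid(np.arange(w),np.arange(h))
    K=np.array([[f["fx"],0,f["cx"]],[0,f["fy"],f["cy"]],[0,0,1]])
    n=cv2.undistortPoints(np.c_[u.ravel(),v.ravel()].astype(float).reshape(-1,1,2),K,np.array(f["D"])).reshape(-1,2)
    z=f["z_map"].ravel()[:,None];P=np.c_[n,np.ones(len(n))]*z
    return ((P-np.array(f["t"]))@np.array(f["R"])).reshape(h,w,3)
def edge(g,p0,p1,n=60,sign=0):
    """strongest gradient along p0->p1 (u,v)"""
    t=np.linspace(0,1,n);m=(np.outer(1-t,p0)+np.outer(t,p1)).astype(np.float32)
    s=cv2.remap(g,m[:,0].reshape(1,-1),m[:,1].reshape(1,-1),cv2.INTER_LINEAR).ravel()
    s=np.convolve(s,np.ones(5)/5,'same');d=np.gradient(s);d[:4]=0;d[-4:]=0
    w=np.abs(d) if sign==0 else np.clip(sign*d,0,None);k=w.argmax();a=slice(max(0,k-6),k+7)
    return (w[a,None]*m[a]).sum(0)/w[a].sum()
E
python3 - <<'E'
from h import *
f=np.load("pics/top0.npy",allow_pickle=True).item()
g=cv2.cvtColor(f["color"],cv2.COLOR_RGB2GRAY).astype(np.float32)
P=cloud(f);H=P[...,2]
np.set_printoptions(precision=1,suppress=True)
print("bench z",np.median(H[210:225,300:340])*1e3, "deck", np.median(H[172:195,240:275])*1e3,np.std(H[172:195,240:275])*1e3)
def fit(pts,z,ax): # ax: independent world axis
    w=ray(f,pts,z)*1e3;c=np.polyfit(w[:,ax],w[:,1-ax],1);r=w[:,1-ax]-np.polyval(c,w[:,ax]);print("  slope %.4f"%c[0],"at mean",w.mean(0),"res",r.std());return w
print("abr nose end");fit([edge(g,(230,v),(239,v)) for v in range(177,194,2)],.018,0)
print("abr tail end");fit([edge(g,(277,v),(288,v)) for v in range(177,194,2)],.018,0)
print("abr open side/lane");fit([edge(g,(u,193),(u,201)) for u in range(240,278,3)],.018,1)
print("deck open side top");fit([edge(g,(u,200),(u,208)) for u in list(range(204,320,4))],.018,1)
print("deck left end");fit([edge(g,(195,v),(204,v)) for v in range(196,202,1)],.018,0)
print("deck right end");fit([edge(g,(314,v),(324,v)) for v in range(196,202,1)],.018,0)
print("rail top lane edge");fit([edge(g,(u,169),(u,177)) for u in list(range(238,280,2))+list(range(288,292,2))],.044,1)
m=((H>.040)&(H<.060)).astype(np.uint8);m[:, :285]=0;m[:,325:]=0;m[:175]=0;m[206:]=0
print("jig mask",m.sum());
for z in(.035,):
    pass
q=P[m>0]*1e3;print("jig top centroid",q.mean(0));r=cv2.minAreaRect(q[:,:2].astype(np.float32));print(r)
m2=((H>.008)&(H<.05)).astype(np.uint8);m2[:200]=0;m2[240:]=0;m2[:,:350]=0;m2[:,415:]=0
q=P[m2>0]*1e3;hh=q[q[:,2]>24];bl=q[q[:,2]<20]
print("stick",len(q),"handle",len(hh),hh.mean(0),cv2.minAreaRect(hh[:,:2].astype(np.float32)),"blade",bl.mean(0));
print("stick rect",cv2.minAreaRect(q[:,:2].astype(np.float32)))
for v in range(174,206):print(v,''.join('%3d'%min(99,max(0,x)) for x in H[v,288:324]*1e3))
E
```

```text
bench z -2.2820360890276215 deck 17.46088406274237 75.89718338812698
abr nose end
  slope 0.0353 at mean [588.7  92.3  18. ] res 0.016073640185297035
abr tail end
  slope 0.0465 at mean [593.5 -68.6  18. ] res 0.3866529672192579
abr open side/lane
  slope -0.0295 at mean [552.    9.9  18. ] res 0.0396513658205626
deck open side top
  slope -0.0280 at mean [529.2   2.5  18. ] res 1.7169837208797534
deck left end
  slope 0.0443 at mean [540.2 206.7  18. ] res 0.04042273904764937
deck right end
  slope 0.0352 at mean [ 552.1 -194.8   18. ] res 0.022083869742682862
rail top lane edge
  slope -0.0240 at mean [629.2   3.6  44. ] res 0.7624371032200196
jig mask 344
jig top centroid [ 594.  -144.2   47.5]
((594.0634765625, -144.3115234375), (46.43618392944336, 80.15564727783203), 6.09403133392334)
stick 310 handle 157 [ 468.7 -445.4   29.9] ((469.3316650390625, -445.5628356933594), (78.70082092285156, 22.221967697143555), 70.94194793701172) blade [ 491.3 -380.7   13.8]
stick rect ((483.2283630371094, -411.6666259765625), (151.83834838867188, 31.964590072631836), 71.59436798095703)
174  13 17
[... 2905 characters left out ...]
9 11 16 15  0  0  0  0
200  16 16 20 17 17 19 18 14 17 18 17 18 99 15 19 14 14 15 20 15 16 17 13 18 17 12 17 18 18 21 18 12  0  0  0  0
201  16 17 13 14 16 15 13 19 13 17 14 17 18 18 16 18 11 17 17 14 20 14 19 14 17 16 14 18 19 18 18 15  0  0  0  0
202  20 16 20 18 16 13 16 18 18 14 15 15 16 13 15 19 20 12 15 21 16 17 20 15 14 14 18 14 16 13 18  0  0  0  0  0
203   0  0  0  0  0  0  0  0  0  0  0  2  0  0  0  0  1  0  0  0  0  0  0  0  0  1  0  0  0  0  0  0  0  0  1  2
204   0  0  0  0  0  2  0  0  0  0  0  0  0  0  0  0  0  0  1  0  0  4  0  1  0  0  0  0  0  0  0  0  0  0  0  0
205   0  0  0  0  0  0  0  0  0  0  1  0  0  0  0  0  0  0  0  0  0  1  0  0  2  0  0  0  0  2  0  0  0  0  0  0
```

```bash
python3 -m pendant '[[0,0,-0.0758,28,-50,0,0],[0,0,-0.0758,28,-50,0,0],[0,0,-0.0758,28,-50,0,0],[0,0,-0.0758,28,-50,0,0],[0,0,-0.0758,28,-50,0,0],[0,0,-0.0758,28,-50,0,0],[0,0,-0.0758,28,-50,0,0],[0,0,-0.0758,28,-50,0,0],[0,0,-0.0758,28,-50,0,0],[0,0,-0.0758,28,-50,0,0]]' 40; python3 -m pendant '[[0,0,-0.0758,-6.9,-58.5,0,0],[0,0,-0.0758,-6.9,-58.5,0,0],[0,0,-0.0758,-6.9,-58.5,0,0],[0,0,-0.0758,-6.9,-58.5,0,0],[0,0,-0.0758,-6.9,-58.5,0,0],[0,0,-0.0758,-6.9,-58.5,0,0],[0,0,-0.0758,-6.9,-58.5,-10,0],[0,0,-0.0758,-6.9,-58.5,-20,0],[0,0,-0.0758,-6.9,-58.5,-20,0],[0,0,-0.0758,-6.9,-58.5,-20,0],[0,0,0,0,0,-40,0],[0,0,0,0,0,0,0]]'
python3 - <<'E'
from station import read_state
import numpy as np
s=read_state();print(s["position"],np.degrees(np.arctan2(s["tcp_rot"][1,1],s["tcp_rot"][0,1])),s["joint_pos"])
from h import *
np.set_printoptions(precision=2,suppress=True)
f=np.load("pics/top0.npy",allow_pickle=True).item()
g=cv2.cvtColor(f["color"],cv2.COLOR_RGB2GRAY).astype(np.float32)
def line(us,a,b,z,name):
    w=ray(f,[edge(g,(u,a),(u,b)) for u in us],z)*1e3;k=np.ones(len(w),bool)
    for _ in range(5):
        c=np.polyfit(w[k,1],w[k,0],1);r=w[:,0]-np.polyval(c,w[:,1]);k=abs(r)<max(.3,2*np.median(abs(r)))
    print(name,"slope %.4f x(y=7)=%.2f n=%d res %.2f"%(c[0],np.polyval(c,7),k.sum(),r[k].std()))
line(range(204,318,2),200,207,.018,"deck -65")
line(range(240,278,2),193,200,.018,"abr open")
line(list(range(209,231,2))+list(range(238,280,2))+list(range(286,316,2)),171,176,.044,"rail top lane edge")
line(range(204,318,2),166,172,.044,"rail back edge")
P=cloud(f);H=P[...,2]
print("rail z",np.median(H[171,205:315])*1e3,"clamp heights",np.round(H[197:203,232:240].max()*1e3),np.round(H[197:203,276:284].max()*1e3))
# jig rail-side edge from height map per column
def hl(cols,vr,thr):
    pts=[]
    for u in cols:
        c=[v for v in vr if .038<H[v,u]<.06]
        pts.append((u,min(c)-.5,max(c)+.5))
    return np.array(pts,float)
p=hl(range(296,317),range(176,196),.04);a=ray(f,p[:,[0,1]],.048)*1e3;b=ray(f,p[:,[0,2]],.048)*1e3
print("jig rail edge",np.polyfit(a[:,1]+144,a[:,0],1))
E
```

```text
time: 1.35
position: [0.542, 0.1475, 0.2139]
tcp_rot: [[-0.415, 0.91, -0.0], [0.91, 0.415, 0.0], [0.0, -0.0, -1.0]]
contact_force: [0.6, -0.1, 0.2]
grip_width: 1.002
grip_force: 0.0
time: 2.85
position: [0.4706, -0.4345, 0.1011]
tcp_rot: [[0.323, 0.946, -0.004], [0.946, -0.323, 0.004], [0.002, -0.005, -1.0]]
contact_force: [-0.0, 0.4, -0.0]
grip_width: 1.005
grip_force: 0.0
[ 0.47061595 -0.43446856  0.10107084] -18.835148627863504 [-7.81872806e-01  4.37866512e-01  1.89552428e+00  1.90036306e-05
  8.13837700e-01 -4.53144262e-01]
deck -65 slope -0.0302 x(y=7)=528.81 n=54 res 0.05
abr open slope -0.0295 x(y=7)=552.15 n=19 res 0.03
rail top lane edge slope -0.0428 x(y=7)=628.53 n=38 res 0.73
rail back edge slope -0.0424 x(y=7)=643.93 n=42 res 0.79
rail z 42.99475914935791 clamp heights 25.0 25.0
jig rail edge [ -0.12 616.87]
```

```bash
python3 -m pendant '[[0,0,0,0,0,-30,0],[0,0,0,0,0,-35,0],[0,0,0,0,0,-22,0],[0,0,0,0,0,-10,0],[0,0,0,0,0,0,255],[0,0,0,0,0,0,255],[0,0,0,0,0,0,255],[0,0,0,0,0,0,255],[0,0,0,0,0,0,255],[0,0,0,0,0,0,255]]' 40
python3 - <<'E'
from h import *
np.set_printoptions(precision=0,suppress=True,linewidth=200)
f=np.load("pics/top0.npy",allow_pickle=True).item()
g=cv2.cvtColor(f["color"],cv2.COLOR_RGB2GRAY)
for u in(210,225,240,250,260,270,280,288,300,312):print(u,g[164:180,u])
H=cloud(f)[...,2]*1e3
print("clamps",H[197:203,232:240],H[197:203,276:284])
E
```

```text
time: 4.1
position: [0.4725, -0.4357, 0.007]
tcp_rot: [[0.322, 0.947, 0.0], [0.947, -0.322, -0.0], [0.0, 0.0, -1.0]]
contact_force: [-1.1, -0.9, 0.0]
grip_width: 0.37
grip_force: 0.0
210 [158 158 156 120  69 128 156 159 117  75 136 169 172 172 172 172]
225 [155 156 149 111  79 133 155 157 125  89 146 172 172 171 172 171]
240 [157 158 157 123  86 133 153 154 124  79  72  70  71  72  71  71]
250 [160 157 159 123  87 133 153 153 134  95  72  70  71  72  72  72]
260 [158 157 158 117  80 133 152 151 142 103  71  70  71  70  70  70]
270 [156 156 156 118  79 119 144 150 139 101  69  69  69  70  69  71]
280 [156 156 156 118  82 116 145 151 141  97  64  68  68  69  70  69]
288 [156 155 155 118  81 115 145 153 160 118 141 172 172 172 172 171]
300 [158 158 158 125  84 118 147 154 159 117 141 171 172 151 133 158]
312 [158 158 157 125  84  93 106  95 132 114 139 171 149 128 156 173]
clamps [[20. 19. 15. 18. 11. 18. 18. 15.]
 [16. 17. 16. 20. 22. 21. 19. 19.]
 [19. 11. 25. 18. 18. 20. 17. 14.]
 [22. 21. 22. 19. 24. 19. 14. 19.]
 [18. 17. 16. 24. 16. 18. 17. 10.]
 [14. 20. 21. 23. 19. 17. 18. 15.]] [[15. 14. 17. 17. 20. 19. 14. 13.]
 [17. 17. 19. 18. 19. 14. 19. 19.]
 [16. 14. 21. 14. 24. 18. 12. 16.]
 [14. 14. 15. 22. 25. 20. 17. 20.]
 [15. 17. 21. 18. 23. 14. 13. 15.]
 [16. 14. 12. 21. 18. 18. 14. 14.]]
```

```bash
python3 -m pendant '[[0,0,0,0,0,0,255],[0,0,0,0,0,0,255],[0,0,0,0,0,0,255],[0,0,0,0,0,0,255]]' 40;  python3 -m pendant '[[0,0,0,0,0,20,255],[0,0,0,0,0,40,255],[0,0,0,0,0,10,255]]'
python3 - <<'E'
from station import *
import cv2
f=grab_frame("top");c=f["color"][:,:,::-1]
cv2.imwrite("pics/g1.png",cv2.resize(c[190:250,330:420],None,fx=6,fy=6,interpolation=cv2.INTER_CUBIC))
E
```

```text
time: 4.6
position: [0.4725, -0.4357, 0.0069]
tcp_rot: [[0.322, 0.947, 0.0], [0.947, -0.322, -0.0], [-0.0, 0.0, -1.0]]
contact_force: [-0.4, -0.7, -0.9]
grip_width: 0.237
grip_force: 40.0
time: 4.97
position: [0.4736, -0.4368, 0.0804]
tcp_rot: [[0.322, 0.947, 0.003], [0.947, -0.322, -0.003], [-0.002, 0.004, -1.0]]
contact_force: [0.8, 0.3, -0.5]
grip_width: 0.238
grip_force: 40.0
```

View pics/g1.png

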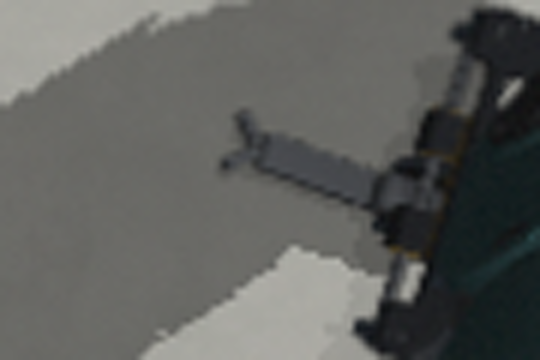

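The stick is held, with its blade pointing out of the fingers and its mouth tips at crop (228,160) and (243,120). I'll measure its reach and carry it to the squaring pose.

```bash
python3 -m pendant '[[0,0,-0.153,-4,37,0,255],[0,0,-0.153,-4,37,0,255],[0,0,-0.153,-4,37,0,255],[0,0,-0.153,-4,37,0,255],[0,0,-0.153,-4,37,0,255],[0,0,-0.153,-4,37,0,255],[0,0,-0.153,-4,37,0,255],[0,0,-0.153,-4,37,0,255],[0,0,0,0,0,-20,255],[0,0,0,0,0,-26,255],[0,0,0,0,0,0,255],[0,0,0,0,0,0,255]]'
python3 - <<'E'
from station import *
from h import *
f=grab_frame("top");c=f["color"][:,:,::-1];s=read_state()
np.set_printoptions(precision=1,suppress=True)
print(s["position"]*1e3,s["contact_force"],np.degrees(np.arctan2(s["tcp_rot"][1,1],s["tcp_rot"][0,1]))+90)
H=cloud(f)[...,2]*1e3
cv2.imwrite("pics/g2.png",cv2.resize(c[165:240,260:340],None,fx=7,fy=7,interpolation=cv2.INTER_CUBIC))
np.save("pics/f2.npy",f,allow_pickle=True)
E
```

```text
time: 6.52
position: [0.4405, -0.1398, 0.0313]
tcp_rot: [[1.0, 0.019, -0.0], [0.019, -1.0, 0.0], [-0.0, -0.0, -1.0]]
contact_force: [-1.0, 0.0, 0.4]
grip_width: 0.239
grip_force: 40.0
[ 440.8 -139.9   31.6] [ 0.2 -0.3 -0.7] 1.0660996744179982
```

View pics/g2.png

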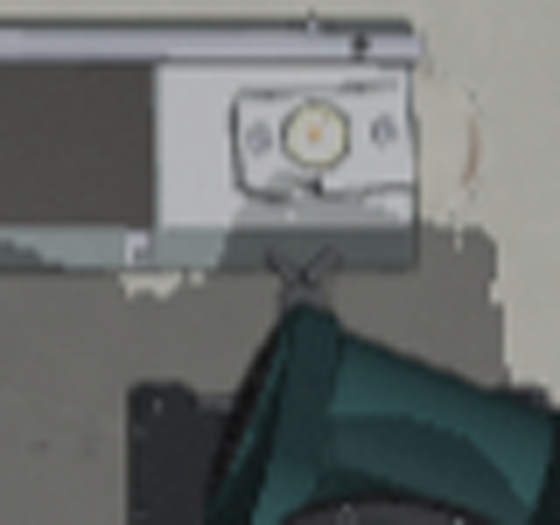

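The prong tips are at crop (268,255) and (338,255) and straddle the notch, which sits at column ~303. The jig is untouched.

```bash
python3 - <<'E'
from h import *
f=np.load("pics/f2.npy",allow_pickle=True).item()
print(ray(f,[(303.3,201.1),(303.3,191.5),(260+268/7,201.1),(260+338/7,201.1)],np.array([.040,.048,.04,.04]))*1e3)
E
python3 -m pendant '[[0,0,0,4,0,0,255],[0,0,0,5,0,0,255],[0,0,0,5,0,0,255],[0,0,0,2,0,0,255],[0,0,0,2,0,0,255],[0,0,0,1,0,0,255],[0,0,0,1,0,0,255],[0,0,0,0,0,0,255]]'
```

```text
[[ 540.16248289 -137.86414029   40.        ]
 [ 570.78913944 -136.2777453    48.        ]
 [ 539.68643824 -121.47494322   40.        ]
 [ 540.63537799 -154.17501255   40.        ]]
time: 7.58
position: [0.4605, -0.1397, 0.0309]
tcp_rot: [[1.0, 0.019, 0.0], [0.019, -1.0, 0.0], [0.0, -0.0, -1.0]]
contact_force: [0.2, 0.7, -0.3]
grip_width: 0.238
grip_force: 40.0
```

```bash
python3 -m pendant '[[0,0,0,1.5,0,0,255],[0,0,0,1.5,0,0,255],[0,0,0,1.5,0,0,255],[0,0,0,1.5,0,0,255],[0,0,0,1.5,0,0,255],[0,0,0,1.5,0,0,255]]' | grep -E "time|pos|contact"; python3 -m pendant '[[0,0,0,1,0,0,255],[0,0,0,1,0,0,255],[0,0,0,1,0,0,255],[0,0,0,1,0,0,255]]'| grep -E "time|pos|contact"
python3 - <<'E'
from station import *
from h import *
f=grab_frame("top");c=f["color"][:,:,::-1]
print(read_state()["contact_force"])
cv2.imwrite("pics/g3.png",cv2.resize(c[165:215,270:340],None,fx=7,fy=7,interpolation=cv2.INTER_CUBIC))
P=cloud(f)*1e3;H=P[...,2]
m=((H>40)&(H<57)).astype(np.uint8);m[:,:285]=0;m[:,325:]=0;m[:175]=0;m[195:]=0
q=P[m>0];print(q.mean(0),cv2.minAreaRect(q[:,:2].astype(np.float32)))
E
```

```text
time: 8.32
position: [0.4694, -0.1396, 0.0309]
contact_force: [-2.2, 0.9, -1.1]
time: 8.82
position: [0.4735, -0.1396, 0.0309]
contact_force: [-2.5, -0.1, -1.5]
[-1.44858033  0.04438868 -1.20607644]
[ 600.19199691 -146.11268187   47.43478835] ((593.0594482421875, -145.84156799316406), (58.80389404296875, 79.29348754882812), 1.8482087850570679)
```

```bash
for i in 1 2 3; do :; done; python3 -m pendant '[[0,0,0,0.7,0,0,255],[0,0,0,0.7,0,0,255],[0,0,0,0.6,0,0,255]]'| grep -E "time|pos|contact";python3 -m pendant '[[0,0,0,0.5,0,0,255],[0,0,0,0.5,0,0,255]]'| grep -E "time|pos|contact"
```

```text
time: 9.25
position: [0.4755, -0.1397, 0.0309]
contact_force: [-1.4, 0.3, -1.3]
time: 9.5
position: [0.4765, -0.1397, 0.0309]
contact_force: [-1.8, 0.1, -0.8]
```

```bash
python3 -m pendant '[[0,0,0,0.5,0,0,255],[0,0,0,0.5,0,0,255]]'| grep -E "time|pos|contact"; python3 -m pendant '[[0,0,0,0.5,0,0,255],[0,0,0,0.5,0,0,255]]'| grep -E "time|pos|contact"
python3 - <<'E'
from station import *
from h import *
f=grab_frame("top");c=f["color"][:,:,::-1]
cv2.imwrite("pics/g4.png",cv2.resize(c[165:215,270:340],None,fx=7,fy=7,interpolation=cv2.INTER_CUBIC))
np.save("pics/f4.npy",f,allow_pickle=True)
E
```

```text
time: 9.75
position: [0.4775, -0.1396, 0.0309]
contact_force: [-1.4, 0.7, -1.5]
time: 10.0
position: [0.4785, -0.1396, 0.0309]
contact_force: [-2.1, -0.3, -1.2]
```

View pics/g4.png

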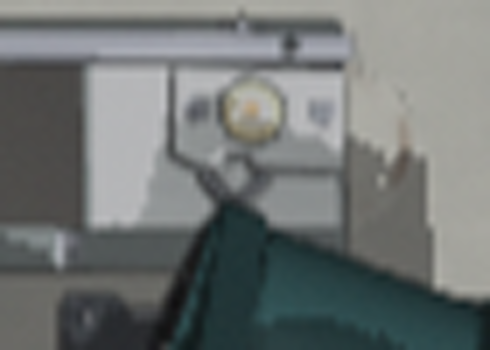

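The jig is nearly square, with its tail at crop column ~345 and the prongs straddling the notch at (237,160). I'll ease it onto the rail.

```bash
for k in 1; do python3 -m pendant '[[0,0,0,0.4,0,0,255],[0,0,0,0.4,0,0,255]]'| grep -E "pos|contact"; done; python3 -m pendant '[[0,0,0,0.4,0,0,255],[0,0,0,0.4,0,0,255]]'| grep -E "pos|contact"; python3 -c "
from station import *
print(read_state()['contact_force'])"
```

```text
position: [0.4792, -0.1396, 0.0309]
contact_force: [-2.4, -0.2, -0.3]
position: [0.4801, -0.1397, 0.0309]
contact_force: [-1.7, -0.2, -1.2]
[-1.67044685 -0.19621928 -1.21243912]
```

```bash
python3 -m pendant '[[0,0,0,0.4,0,0,255],[0,0,0,0.2,0,0,255]]'| grep -E "pos|contact"
```

```text
position: [0.4807, -0.1397, 0.0309]
contact_force: [-1.6, -0.5, -2.2]
```

```bash
python3 -m pendant '[[0,0,0,0.5,0,0,255],[0,0,0,0.4,0,0,255]]'| grep -E "pos|contact"; python3 -m pendant '[[0,0,0,0.5,0,0,255],[0,0,0,0.4,0,0,255]]'| grep -E "pos|contact"
```

```text
position: [0.4816, -0.1397, 0.0309]
contact_force: [-1.8, -0.6, -0.9]
position: [0.4825, -0.1396, 0.0309]
contact_force: [-1.9, 0.7, -0.7]
```

```bash
python3 -m pendant '[[0,0,0,0.5,0,0,255],[0,0,0,0.4,0,0,255]]'| grep -E "pos|contact"
```

```text
position: [0.4834, -0.1397, 0.0309]
contact_force: [-1.8, -0.3, -1.0]
```

```bash
python3 -m pendant '[[0,0,0,0.4,0,0,255],[0,0,0,0.3,0,0,255]]'| grep -E "pos|contact"; python3 -m pendant '[[0,0,0,0.4,0,0,255],[0,0,0,0.3,0,0,255]]'| grep -E "pos|contact"
```

```text
position: [0.4839, -0.1396, 0.0309]
contact_force: [-4.3, -1.2, -0.3]
position: [0.4841, -0.1396, 0.0308]
contact_force: [-7.7, -1.8, 3.0]
```

```bash
python3 -m pendant '[[0,0,0,0.4,0,0,255],[0,0,0,0.3,0,0,255]]'| grep -E "pos|contact"
python3 - <<'E'
from h import *
f=np.load("pics/f4.npy",allow_pickle=True).item();P=cloud(f)*1e3;H=P[...,2]
for v in range(170,192):print(v,''.join('%3d'%min(99,max(0,x)) for x in H[v,288:324]))
E
```

```text
position: [0.4842, -0.1395, 0.0307]
contact_force: [-12.8, -2.5, 6.3]
170  44 39 40 41 40 39 38 35 42 43 42 38 47 39 41 39 41 43 43 43 43 41 45 46 44 42 44 43 42 43 44 44  0  0  0  0
171  43 40 44 41 42 40 42 42 40 43 38 42 42 43 35 44 43 44 42 42 42 42 46 47 46 39 42 42 42 41 40 43  0  1  0  0
172  41 40 42 41 47 45 40 41 37 44 42 42 41 44 44 41 45 40 41 39 44 39 45 39 46 40 45 44 42 46 38 41  0  0  0  0
173  29 29 29 34 23 25 31 31 27 26 29 25 29 28 34 31 28 34 29 31 35 30 29 28 34 34 33 31 28 32 34 36  2  0  0  0
174  21 20 21 15 12 11 14 53 51 50 46 47 48 46 48 17 15 18 22 14 18 21 15 20 18 16 16 18 12 20 17  1  0  0  0  0
175  19 15 13 13 15 14 33 47 46 44 46 47 44 48 47 48 47 46 44 43 46 44 46 46 44 44 99 49 45 53 48  0  0  0  0  1
176  15 14 17 16 18 13 33 49 45 45 45 42 46 48 45 47 49 51 48 47 47 48 41 50 48 47 46 45 49 48 48  1  0  0  0  0
177  19 23 20 15 19 16 32 44 45 46 47 49 48 46 49 40 51 56 47 49 52 46 47 46 47 50 44 52 48 46 41  0  0  0  0  0
178  19 24 14 15 13 15 33 45 46 51 46 45 47 42 47 49 49 54 46 49 48 53 40 47 46 48 48 48 45 42 47  0  0  0  0  3
179  19 15 20
[... 755 characters left out ...]
5 53 43  0  1  0  0  0
186  18 15 15 17 99 21 36 47 52 49 48 45 45 46 48 47 45 50 48 41 43 43 45 45 44 47 50 43 43 46 48  0  0  0  0  0
187  19 14 19 14 17 13 15 34 39 48 42 47 44 48 19 23 21 30 45 49 46 46 49 48 44 44 45 43 49 48 45  0  0  0  0  0
188  14 18 16 16 16 17 17 18 18 27 42 44 42 47 15 20 17 33 44 47 49 49 46 46 42 49 45 47 46 48 46  0  0  0  0  0
189  19 18 16 18 13 14 17 18 19 17 16 39 17 16 13 18 16 11 32 37 19 14 24 19 24 22 20 21 24 27 12  0  0  0  2  0
190  15 20 16 15 18 17 14 18 18 15 34 36 35 17 19 17 18 36 36 39 13 15 14 13 17 15 15 12 18 19 17  0  0  0  0  0
191  16 18 16 15 16 17 16 13 15 19 19 36 37 39 16 14 39 40 40 20 17 16 16 14 18 19 16 15 16 21 16  0  0  0  0  0
```

```bash
python3 -m pendant '[[0,0,0,-1.2,0,0,255],[0,0,0,0,0,0,255]]'| grep -E "pos|contact"; python3 -m pendant '[[0,0,0,-4,0,0,255],[0,0,0,-20,0,0,255],[0,0,0.131,0,-20,0,255],[0,0,0.131,0,-20,0,255],[0,0,0.131,0,-20,0,255],[0,0,0.131,0,-20,0,255],[0,0,0.131,0,-20,0,255],[0,0,0.131,0,-20,0,255],[0,0,0,0,0,0,255]]'
python3 - <<'E'
from station import *
from h import *
np.set_printoptions(precision=1,suppress=True)
f=grab_frame("top");c=f["color"][:,:,::-1]
cv2.imwrite("pics/g5.png",cv2.resize(c[160:220,270:350],None,fx=7,fy=7,interpolation=cv2.INTER_CUBIC))
np.save("pics/f5.npy",f,allow_pickle=True)
P=cloud(f)*1e3;H=P[...,2]
m=((H>37)&(H<57)).astype(np.uint8);m[:,:288]=0;m[:,321:]=0;m[:174]=0;m[195:]=0
q=P[m>0];print(q.mean(0),cv2.minAreaRect(q[:,:2].astype(np.float32)))
for v in range(172,192):print(v,''.join('%3d'%min(99,max(0,x)) for x in H[v,290:324]))
E
```

```text
position: [0.4841, -0.1396, 0.0309]
contact_force: [-3.3, -0.1, -1.4]
time: 13.68
position: [0.4595, -0.2603, 0.031]
tcp_rot: [[0.695, 0.719, 0.0], [0.719, -0.695, -0.0], [0.0, 0.0, -1.0]]
contact_force: [0.2, 0.6, -1.2]
grip_width: 0.239
grip_force: 40.0
[ 609.4 -146.6   47.7] ((608.900634765625, -145.63604736328125), (40.48796081542969, 78.53240203857422), 1.6408272981643677)
172  40 37 44 44 45 39 40 44 42 42 44 43 41 42 39 42 42 44 40 37 41 39 42 44 40 38 45 38 41 46  0  0  0  0
173  26 31 30 28 29 44 43 45 43 47 51 44 43 50 45 44 46 50 47 47 50 48 47 46 45 48 47 50 46 32  0  0  0  0
174  17 17 17 16 29 50 46 47 48 43 53 99 47 47 48 52 50 43 46 46 46 44 48 46 45 43 44 48 49  0  0  0  0  0
175  16 14 14 16 35 46 50 42 44 47 45 43 43 47 51 49 47 54 46 45 46 45 48 45 40 47 49 47 46  0  3 99  0  1
176  21 22 21 20 33 50 49 46 48 51 46 44 50 47 46 53 52 53 51 45 48 48 45 43 47 47 49 41 49  0  0  1  0  0
177  17 16 13 15 33 50 55 51 53 46 46 46 51 49 47 49 51 49 52 49 46 48 44 43 48 53 52 49 47  4  3  0  0  0
178  21 16 16 18 36 43 49 53 50 54 44 48 48 53 49 51 52 50 51 53 46 49 42 45 
[... 720 characters left out ...]
5 33 46 49 45 46 45 45 44 45 46 46 46 49 47  0  3  3  2  3
186  17 16 18 20 16 19 26 35 40 51 45 43 13 15 17 26 47 43 46 45 44 44 50 48 47 45 46 45 47  0  2  3  0  3
187  18 14 15 15 17 16 11 14 23 25 29 12 14 13 16 22 31 28 28 31 27 24 30 33 26 27 31 32 14  0  0  2  0  0
188  16 23 15 21 16 14 16 14 16 16 18 17 14 21 16 20 18 16 16 13 17 16 18 15 16 15 20 14 16  0  0  0  0  0
189  15 10 17 16 17 11 19 19 16 12 15 15 20 16 15 19 17 19 17 16 17 19 17 19 19 18 18 18 16  0  0  0  2  0
190  16 15 13 15 17 16 15 14 13 12 21 14 16 17 15 13 19 12 15 16 17 14 15 20 11 17 17 17 18  0  0  1  0  0
191  16 15 14 14 18 16 21 12 16 14 19  9 17 11 21 14 18 15 19 16 15 20 18 13 17 19 16 18 13  0  0  0  0  3
```

View pics/g5.png

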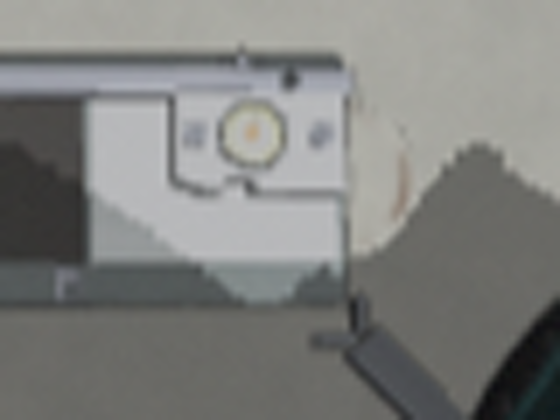

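The jig sits flush on the rail, with its tail open corner at crop (345,190). The stick is at 45° with its inner mouth corner at about crop (350,330).

Run:
```python
from h import *
from station import read_state
f=np.load("pics/f5.npy",allow_pickle=True).item();p=read_state()["position"]*1e3
q=ray(f,[(318.5,186.5),(320,207.1)],np.array([.048,.040]))*1e3;print(q,p,"mouth-TCP",q[1]-p,"corner-mouth",q[0]-q[1])
```

```text
[[ 588.61905247 -185.67171007   48.        ]
 [ 522.14045816 -192.7977257    40.        ]] [ 459.39501164 -259.54668774   30.9096529 ] mouth-TCP [62.74544652 66.74896205  9.0903471 ] corner-mouth [66.47859432  7.12601562  8.        ]
```

```bash
python3 -m pendant '[[0,0,0,10,-4,0,255],[0,0,0,25,0,0,255],[0,0,0,18,0,0,255],[0,0,0,5,2,0,255],[0,0,0,2,2,0,255],[0,0,0,1,1,0,255],[0,0,0,0,0,0,255]]'| grep -E "time|pos|contact";python3 -m pendant '[[0,0,0,1,1,0,255],[0,0,0,1,1,0,255],[0,0,0,0,0,0,255]]'| grep -E "time|pos|contact"
python3 - <<'E'
from station import *
from h import *
f=grab_frame("top");c=f["color"][:,:,::-1]
cv2.imwrite("pics/g6.png",cv2.resize(c[165:215,290:350],None,fx=8,fy=8,interpolation=cv2.INTER_CUBIC))
E
```

```text
time: 14.6
position: [0.5209, -0.2586, 0.0309]
contact_force: [-0.5, 0.0, -1.5]
time: 14.98
position: [0.5233, -0.2566, 0.0309]
contact_force: [-0.2, 0.1, -1.4]
```

View pics/g6.png

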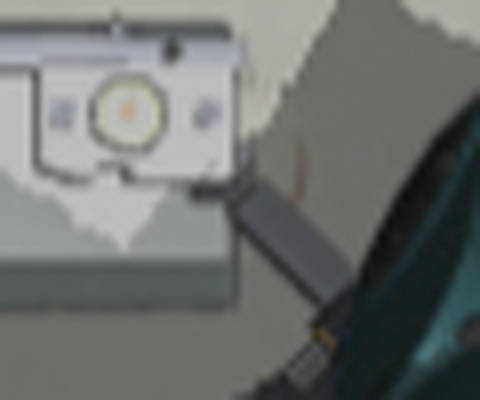

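The mouth is almost seated on the corner at crop (237,183). I'll close the gaps gently, taking the side first.

```bash
python3 -m pendant '[[0,0,0,0.5,0,0,255],[0,0,0,0.3,0,0,255]]'| grep -E "pos|contact";python3 -m pendant '[[0,0,0,0.4,0,0,255],[0,0,0,0.2,0,0,255]]'| grep -E "pos|contact"
```

```text
position: [0.5241, -0.2566, 0.0309]
contact_force: [-0.3, 0.1, -1.0]
position: [0.5247, -0.2567, 0.0309]
contact_force: [-0.6, -0.3, -0.8]
```

```bash
python3 -m pendant '[[0,0,0,0.4,0,0,255],[0,0,0,0.2,0,0,255]]'| grep -E "pos|contact"
```

```text
position: [0.5252, -0.2566, 0.0309]
contact_force: [-0.2, -0.5, -0.2]
```

```bash
python3 -m pendant '[[0,0,0,0.4,0,0,255],[0,0,0,0.2,0,0,255]]'| grep -E "pos|contact"; python3 -m pendant '[[0,0,0,0.3,0,0,255],[0,0,0,0.2,0,0,255]]'| grep -E "pos|contact"
```

```text
position: [0.5257, -0.2567, 0.0309]
contact_force: [-3.5, -1.7, 0.1]
position: [0.5258, -0.2566, 0.0308]
contact_force: [-6.5, -2.9, 1.7]
```

```bash
python3 -m pendant '[[0,0,0,0.3,0,0,255],[0,0,0,0.2,0,0,255]]'| grep -E "pos|contact"
```

```text
position: [0.5259, -0.2566, 0.0307]
contact_force: [-9.7, -5.4, 2.0]
```

```bash
python3 -m pendant '[[0,0,0,-0.7,0,0,255],[0,0,0,0,0,0,255]]'| grep -E "pos|contact"; python3 -m pendant '[[0,0,0,-0.02,1,0,255],[0,0,0,-0.02,1,0,255],[0,0,0,-0.02,1,0,255],[0,0,0,-0.02,1,0,255]]'| grep -E "pos|contact"
```

```text
position: [0.5258, -0.2566, 0.0308]
contact_force: [-4.3, -0.9, -1.4]
position: [0.5256, -0.253, 0.0308]
contact_force: [-6.4, -6.3, -0.0]
```

```bash
python3 -m pendant '[[0,0,0,-0.08,1.5,0,255],[0,0,0,-0.08,1.5,0,255],[0,0,0,-0.03,1.5,0,255],[0,0,0,-0.03,1.5,0,255]]'| grep -E "pos|contact"; python3 -m pendant '[[0,0,0,-0.03,1.5,0,255],[0,0,0,-0.03,1.5,0,255],[0,0,0,-0.03,1.5,0,255],[0,0,0,-0.03,1.5,0,255]]'| grep -E "pos|contact"
```

```text
position: [0.5255, -0.2469, 0.0308]
contact_force: [-6.4, -4.7, 0.2]
position: [0.5254, -0.2409, 0.0308]
contact_force: [-6.4, -5.7, -1.0]
```

```bash
python3 -m pendant '[[0,0,0,-0.15,2,0,255],[0,0,0,-0.09,2,0,255],[0,0,0,-0.05,2.5,0,255],[0,0,0,-0.05,2.5,0,255],[0,0,0,-0.05,2.5,0,255]]'| grep -E "pos|contact"; python3 -m pendant '[[0,0,0,-0.05,2.5,0,255],[0,0,0,-0.05,2.5,0,255],[0,0,0,-0.05,2.5,0,255],[0,0,0,-0.05,2.5,0,255]]'| grep -E "pos|contact"
```

```text
position: [0.5251, -0.2293, 0.0308]
contact_force: [-5.7, -4.6, -2.2]
position: [0.5248, -0.2193, 0.0308]
contact_force: [-6.0, -4.2, -2.0]
```

```bash
python3 -m pendant '[[0,0,0,-0.1,2.5,0,255],[0,0,0,-0.08,2.5,0,255],[0,0,0,-0.05,2.5,0,255],[0,0,0,-0.05,2.5,0,255]]'| grep -E "pos|contact"; python3 -m pendant '[[0,0,0,-0.05,2.5,0,255],[0,0,0,-0.05,2.5,0,255],[0,0,0,-0.05,2.5,0,255],[0,0,0,-0.05,2.5,0,255]]'| grep -E "pos|contact"
```

```text
position: [0.5246, -0.2092, 0.0308]
contact_force: [-4.5, -3.8, -0.8]
position: [0.5244, -0.1992, 0.0308]
contact_force: [-4.2, -4.5, -1.5]
```

```bash
python3 -m pendant '[[0,0,0,0,2.5,0,255],[0,0,0,-0.02,2.5,0,255],[0,0,0,-0.05,2.5,0,255],[0,0,0,-0.05,2.5,0,255]]'| grep -E "pos|contact"; python3 -m pendant '[[0,0,0,-0.05,2.5,0,255],[0,0,0,-0.05,2.5,0,255],[0,0,0,-0.05,2.5,0,255],[0,0,0,-0.05,2.5,0,255]]'| grep -E "pos|contact"; python3 -m pendant '[[0,0,0,-0.05,2.5,0,255],[0,0,0,-0.05,2.5,0,255],[0,0,0,-0.05,2.5,0,255],[0,0,0,-0.05,2.5,0,255]]'| grep -E "pos|contact"
```

```text
position: [0.5242, -0.1893, 0.0308]
contact_force: [-6.6, -5.7, -1.3]
position: [0.5239, -0.1793, 0.0308]
contact_force: [-5.0, -6.5, -1.5]
position: [0.5237, -0.1693, 0.0308]
contact_force: [-5.8, -6.4, -0.5]
```

```bash
python3 -m pendant '[[0,0,0,-0.1,2.5,0,255],[0,0,0,-0.05,2.5,0,255],[0,0,0,-0.05,2.5,0,255],[0,0,0,-0.05,2.5,0,255]]'| grep -E "pos|contact"; python3 -m pendant '[[0,0,0,-0.05,2.5,0,255],[0,0,0,-0.05,2.5,0,255],[0,0,0,-0.05,2.5,0,255],[0,0,0,-0.05,2.5,0,255]]'| grep -E "pos|contact"; python3 -m pendant '[[0,0,0,-0.05,2.5,0,255],[0,0,0,-0.05,2.5,0,255],[0,0,0,-0.05,2.5,0,255],[0,0,0,-0.05,2.5,0,255]]'| grep -E "pos|contact"
```

```text
position: [0.5235, -0.1593, 0.0308]
contact_force: [-5.7, -6.6, -1.0]
position: [0.5232, -0.1493, 0.0308]
contact_force: [-6.5, -5.4, 0.1]
position: [0.523, -0.1393, 0.0308]
contact_force: [-6.4, -5.8, -1.4]
```

```bash
python3 -m pendant '[[0,0,0,-0.15,2.5,0,255],[0,0,0,-0.1,2.5,0,255],[0,0,0,-0.05,2.5,0,255],[0,0,0,-0.05,2.5,0,255]]'| grep -E "pos|contact"; python3 -m pendant '[[0,0,0,-0.05,2.5,0,255],[0,0,0,-0.055,2.5,0,255],[0,0,0,-0.055,2.5,0,255],[0,0,0,-0.055,2.5,0,255]]'| grep -E "pos|contact"; python3 -m pendant '[[0,0,0,-0.055,2.5,0,255],[0,0,0,-0.055,2.5,0,255],[0,0,0,-0.055,2.5,0,255],[0,0,0,-0.055,2.5,0,255]]'| grep -E "pos|contact"
```

```text
position: [0.5227, -0.1292, 0.0308]
contact_force: [-5.3, -4.6, -1.6]
position: [0.5225, -0.1192, 0.0308]
contact_force: [-4.4, -4.8, -1.6]
position: [0.5223, -0.1092, 0.0308]
contact_force: [-4.9, -5.4, -1.6]
```

```bash
python3 -m pendant '[[0,0,0,-0.05,2.5,0,255],[0,0,0,-0.05,2.5,0,255],[0,0,0,-0.05,2.5,0,255],[0,0,0,-0.05,2.5,0,255]]'| grep -E "pos|contact"; python3 -m pendant '[[0,0,0,-0.05,2.5,0,255],[0,0,0,-0.05,2.5,0,255],[0,0,0,-0.05,2.5,0,255],[0,0,0,-0.05,2.5,0,255]]'| grep -E "pos|contact"; python3 -m pendant '[[0,0,0,-0.05,2.5,0,255],[0,0,0,-0.05,2.5,0,255],[0,0,0,-0.05,2.5,0,255],[0,0,0,-0.05,2.5,0,255]]'| grep -E "time|pos|contact"
```

```text
position: [0.5221, -0.0992, 0.0308]
contact_force: [-6.1, -5.4, -0.5]
position: [0.5218, -0.0892, 0.0308]
contact_force: [-5.6, -5.4, 0.2]
time: 26.4
position: [0.5216, -0.0792, 0.0308]
contact_force: [-6.2, -6.7, 0.5]
```

```bash
python3 -m pendant '[[0,0,0,-0.1,2.5,0,255],[0,0,0,-0.1,2.5,0,255],[0,0,0,-0.05,2.5,0,255],[0,0,0,-0.05,2.5,0,255]]'| grep -E "pos|contact"; python3 -m pendant '[[0,0,0,-0.052,2.5,0,255],[0,0,0,-0.052,2.5,0,255],[0,0,0,-0.052,2.5,0,255],[0,0,0,-0.052,2.5,0,255]]'| grep -E "pos|contact"; python3 -m pendant '[[0,0,0,-0.052,2.5,0,255],[0,0,0,-0.052,2.5,0,255],[0,0,0,-0.052,2.5,0,255],[0,0,0,-0.052,2.5,0,255]]'| grep -E "time|pos|contact"
```

```text
position: [0.5213, -0.0692, 0.0308]
contact_force: [-4.7, -5.8, -1.2]
position: [0.5211, -0.0592, 0.0308]
contact_force: [-5.2, -5.8, -1.2]
time: 27.9
position: [0.5209, -0.0492, 0.0308]
contact_force: [-5.5, -5.6, -0.5]
```

```bash
python3 -m pendant '[[0,0,0,-0.052,2.5,0,255],[0,0,0,-0.052,2.5,0,255],[0,0,0,-0.052,2.5,0,255],[0,0,0,-0.052,2.5,0,255]]'| grep -E "pos|contact"; python3 -m pendant '[[0,0,0,-0.052,2.5,0,255],[0,0,0,-0.052,2.5,0,255],[0,0,0,-0.052,2.5,0,255],[0,0,0,-0.052,2.5,0,255]]'| grep -E "pos|contact"
```

```text
position: [0.5206, -0.0392, 0.0308]
contact_force: [-4.9, -6.1, -0.3]
position: [0.5204, -0.0292, 0.0308]
contact_force: [-4.6, -5.8, 0.6]
```

```bash
python3 -m pendant '[[0,0,0,-0.03,2.5,0,255],[0,0,0,-0.03,2.5,0,255],[0,0,0,-0.05,2.5,0,255],[0,0,0,-0.05,2.5,0,255]]'| grep -E "pos|contact"; python3 -m pendant '[[0,0,0,-0.05,2,0,255],[0,0,0,-0.04,2,0,255],[0,0,0,-0.04,2,0,255],[0,0,0,-0.04,2,0,255]]'| grep -E "pos|contact"
```

```text
position: [0.5202, -0.0192, 0.0308]
contact_force: [-5.3, -6.1, 0.6]
position: [0.52, -0.0113, 0.0307]
contact_force: [-6.1, -6.1, 0.3]
```

```bash
python3 -m pendant '[[0,0,0,-0.04,2,0,255],[0,0,0,-0.04,2,0,255],[0,0,0,-0.04,2,0,255]]'| grep -E "pos|contact"; python3 -m pendant '[[0,0,0,-0.04,2,0,255],[0,0,0,-0.04,2,0,255],[0,0,0,-0.04,2,0,255]]'| grep -E "pos|contact"
```

```text
position: [0.5198, -0.0053, 0.0307]
contact_force: [-5.8, -6.2, -0.5]
position: [0.5198, 0.0007, 0.0308]
contact_force: [-6.3, -7.4, 0.7]
```

```bash
python3 -m pendant '[[0,0,0,-0.1,1.5,0,255],[0,0,0,-0.05,1.5,0,255],[0,0,0,-0.03,1.5,0,255]]'| grep -E "pos|contact"; python3 -m pendant '[[0,0,0,-0.03,1.5,0,255],[0,0,0,-0.03,1.5,0,255],[0,0,0,-0.03,1.5,0,255]]'| grep -E "pos|contact"; python3 -m pendant '[[0,0,0,-0.03,1.5,0,255],[0,0,0,-0.03,1.5,0,255],[0,0,0,-0.03,1.5,0,255]]'| grep -E "time|pos|contact"
```

```text
position: [0.5196, 0.0052, 0.0308]
contact_force: [-5.8, -6.7, 0.3]
position: [0.5195, 0.0097, 0.0308]
contact_force: [-5.8, -5.6, 1.1]
time: 31.78
position: [0.5194, 0.0142, 0.0307]
contact_force: [-7.1, -10.3, 0.6]
```

```bash
python3 -m pendant '[[0,0,0,-0.15,1.5,0,255],[0,0,0,-0.06,1.5,0,255],[0,0,0,-0.03,1.5,0,255]]'| grep -E "pos|contact"; python3 -m pendant '[[0,0,0,-0.03,1.5,0,255],[0,0,0,-0.03,1.5,0,255]]'| grep -E "pos|contact"
```

```text
position: [0.5192, 0.0185, 0.0308]
contact_force: [-5.5, -10.3, 0.5]
position: [0.5192, 0.0214, 0.0308]
contact_force: [-6.3, -11.3, 0.9]
```

```bash
python3 -m pendant '[[0,0,0,-0.03,1.2,0,255],[0,0,0,-0.03,1.2,0,255],[0,0,0,-0.03,1.2,0,255]]'| grep -E "pos|contact"; python3 -m pendant '[[0,0,0,-0.03,1.2,0,255],[0,0,0,-0.03,1.2,0,255]]'| grep -E "pos|contact"
python3 - <<'E'
from station import *
from h import *
np.set_printoptions(precision=1,suppress=True)
f=grab_frame("top");c=f["color"][:,:,::-1];print(read_state()["time"])
cv2.imwrite("pics/g7.png",cv2.resize(c[165:215,190:270],None,fx=8,fy=8,interpolation=cv2.INTER_CUBIC))
E
```

```text
position: [0.5191, 0.0251, 0.0308]
contact_force: [-5.5, -9.1, 0.2]
position: [0.519, 0.0275, 0.0308]
contact_force: [-4.3, -8.9, 0.1]
33.075
```

View pics/g7.png

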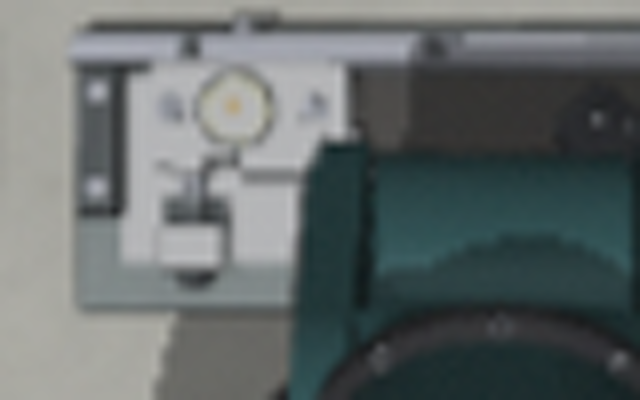

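The jig's notch is at crop column ~225 and the roller at ~197, so about 11 mm is left. I'll slow down.

```bash
python3 -m pendant '[[0,0,0,0.0,1.2,0,255],[0,0,0,-0.02,1.2,0,255],[0,0,0,-0.02,1.2,0,255]]'| grep -E "pos|contact"; python3 -m pendant '[[0,0,0,-0.02,1,0,255],[0,0,0,-0.02,1,0,255]]'| grep -E "pos|contact"
```

```text
position: [0.519, 0.0311, 0.0308]
contact_force: [-5.5, -8.8, 0.3]
position: [0.5189, 0.0331, 0.0308]
contact_force: [-4.9, -9.0, 0.8]
```

```bash
python3 -m pendant '[[0,0,0,-0.02,0.8,0,255],[0,0,0,-0.02,0.8,0,255]]'| grep -E "pos|contact"; python3 -m pendant '[[0,0,0,-0.02,0.7,0,255],[0,0,0,-0.02,0.7,0,255]]'| grep -E "pos|contact"
```

```text
position: [0.5188, 0.0347, 0.0308]
contact_force: [-5.8, -7.5, 0.6]
position: [0.5188, 0.0362, 0.0308]
contact_force: [-5.7, -6.4, 1.4]
```

```bash
python3 -m pendant '[[0,0,0,-0.01,0.5,0,255],[0,0,0,-0.01,0.5,0,255]]'| grep -E "pos|contact"; python3 -m pendant '[[0,0,0,-0.01,0.4,0,255],[0,0,0,-0.01,0.4,0,255]]'| grep -E "pos|contact"
```

```text
position: [0.5188, 0.0372, 0.0308]
contact_force: [-5.1, -5.7, 0.6]
position: [0.5188, 0.0381, 0.0308]
contact_force: [-4.9, -5.3, 0.0]
```

```bash
python3 -m pendant '[[0,0,0,-0.01,0.4,0,255],[0,0,0,-0.01,0.4,0,255]]'| grep -E "pos|contact"
```

```text
position: [0.5188, 0.0389, 0.0307]
contact_force: [-4.1, -4.5, -0.7]
```

```bash
python3 -m pendant '[[0,0,0,0.05,0.4,0,255],[0,0,0,0,0.4,0,255]]'| grep -E "pos|contact"; python3 -m pendant '[[0,0,0,0.02,0.4,0,255],[0,0,0,0,0.3,0,255]]'| grep -E "time|pos|contact"
```

```text
position: [0.5188, 0.0397, 0.0307]
contact_force: [-5.0, -6.4, 0.4]
time: 35.45
position: [0.5188, 0.0403, 0.0308]
contact_force: [-5.4, -6.5, -0.2]
```

```bash
python3 -m pendant '[[0,0,0,0.0,0.4,0,255],[0,0,0,0,0.3,0,255]]'| grep -E "pos|contact"
python3 - <<'E'
from station import *
from h import *
f=grab_frame("top");c=f["color"][:,:,::-1]
np.save("pics/f8.npy",f,allow_pickle=True)
cv2.imwrite("pics/g8.png",cv2.resize(c[165:215,190:270],None,fx=8,fy=8,interpolation=cv2.INTER_CUBIC))
E
```

```text
position: [0.5187, 0.0407, 0.0307]
contact_force: [-7.2, -13.5, 3.1]
```

View pics/g8.png

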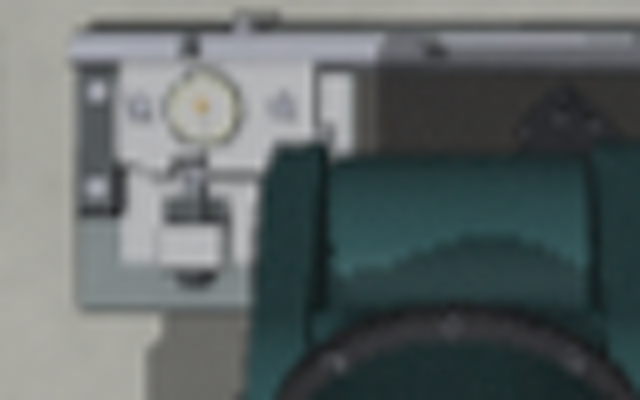

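The jig's nose is against the end stop (column ~118) and the roller is in the notch (193,170). The feed force rose at contact, which confirms the stop. I'll ease off, withdraw and carry the stick back to its clear spot on the bench.

```bash
python3 -m pendant '[[0,0,0,-0.4,-0.8,0,255],[0,0,0,-1,-1,0,255],[0,0,0,-4,-4,0,255],[0,0,0,-10,-10,0,255],[0,0,0,0,0,20,255],[0,0,0,0,0,30,255]]'| grep -E "time|pos|contact"; python3 -m pendant '[[0,0,0.0437,-3.2,-46.2,0,255],[0,0,0.0437,-3.2,-46.2,0,255],[0,0,0.0437,-3.2,-46.2,0,255],[0,0,0.0437,-3.2,-46.2,0,255],[0,0,0.0437,-3.2,-46.2,0,255],[0,0,0.0437,-3.2,-46.2,0,255],[0,0,0.0437,-3.2,-46.2,0,255],[0,0,0.0437,-3.2,-46.2,0,255],[0,0,0.0437,-3.2,-46.2,0,255],[0,0,0.0437,-3.2,-46.2,0,255],[0,0,0,0,0,0,255],[0,0,0,0,0,0,255]]'
python3 - <<'E'
from station import *
from h import *
f=grab_frame("top");c=f["color"][:,:,::-1]
cv2.imwrite("pics/g9.png",np.vstack([cv2.resize(c[160:215,190:330],None,fx=5,fy=5,interpolation=cv2.INTER_CUBIC)]))
H=cloud(f)[...,2]*1e3
print(read_state()["position"])
for v in range(171,205,1):print(v,''.join('%3d'%min(99,max(0,x)) for x in H[v,198:234]))
E
```

```text
time: 36.5
position: [0.5027, 0.0248, 0.0808]
contact_force: [0.0, 0.2, -1.4]
time: 38.0
position: [0.4712, -0.4361, 0.0806]
tcp_rot: [[0.324, 0.946, -0.001], [0.946, -0.324, 0.001], [0.0, -0.001, -1.0]]
contact_force: [-0.5, -0.1, -0.7]
grip_width: 0.234
grip_force: 40.0
[ 0.47140451 -0.43571242  0.08064956]
171  42 46 38 48 43 43 42 44 41 46 41 45 40 40 44 99 37 48 45 40 42 38 36 42 42 42 37 40 43 43 44 43 44 45 38 44
172   0 37 41 36 42 41 45 46 45 48 46 45 45 46 49 46 46 51 46 43 48 45 51 44 48 45 47 44 51 52 47 43 42 41 39 44
173   0 42 39 38 37 43 47 46 52 44 48 51 52 46 38 46 45 46 48 52 49 48 46 45 48 49 47 46 45 44 48 19 20 22 24 21
174   0 36 38 38 39 40 47 48 47 46 48 47 43 49 45 50 49 50 46 49 46 46 47 42 49 45 46 48 44 44 49 17 12 22 16 17
175   0 40 40 42 43 35 48 49 47 46 51 49 47 48 51 45 48 45 50 45 50 46 44 43 40 51 45 46 45 49 46 16 14 17 16 12
176   0 37 35 42 41 39 46 47 53 52 49 43 43 51 48 50 48 51 49 47 46 50 43 51 47 47 43 50 44 50 45 16 19 15 16 19
177   2 41 37 39 41 37 46 50 48 55 54 45 47 51 48 50 50 48 55 47 49 48 99 43 51 51 52 46 52 52 46 19 16 18 17 1
[... 2352 characters left out ...]
0 16 13 14 14 15 17 13
199   0 16 13 19 15 13 18 18 14 20 17 16 14 11 31 36 33 35 23 18 15 18 19 20 16 19 16 17 14 22 17 15 13 17 14 11
200   0 14 20 17 19 15 18 20 15 15 22 18 16 16 32 33 32 30 16 17 19 23 19 21 16 18 16 13 23 11 15 15 11 17 16 17
201   0 18 16 19 18 19 17 17 19 17 18 19 16 15 17 17 17 16 16 14 15 12 17 15 18 13 13 16 20 12 18 16 18 20 14 20
202   0 17 12 15 14 18 16 16 17 20 14 15 16 14 16 20 16 14 17 18 16 16 17 19 20 17 16 13 17 18 14 14 14 17 15 15
203   3  0 18 13 18 16 14 12 14 12 14 16 14 12 17 14 15 11 16 15 16 13 15 12 15 11 16 14 16 13 12 15 11 14 12 16
204   2  0  0  0  0  2  5  0 99  0  1  0  1  0  0  0  0  0  0  0  0  0  0  0  0  0  0  0  0  0  0  0  0  0  0  4
```

View pics/g9.png

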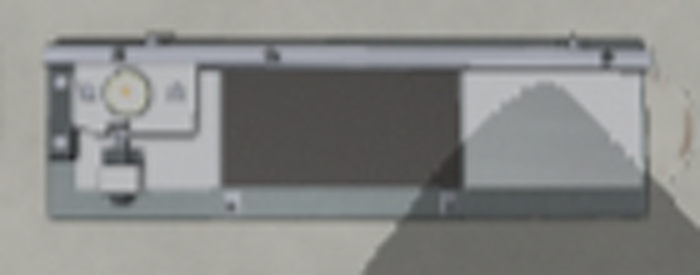

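The jig is home: flush to the rail, nose on the stop, roller in the notch. Now I'll lower the stick.

```bash
python3 -m pendant '[[0,0,0,0,0,-25,255],[0,0,0,0,0,-30,255],[0,0,0,0,0,-12,255],[0,0,0,0,0,-4,255],[0,0,0,0,0,-2,255],[0,0,0,0,0,0,255]]'| grep -E "time|pos|contact"
```

```text
time: 38.8
position: [0.4724, -0.4368, 0.0086]
contact_force: [-1.0, 1.1, -0.9]
```

```bash
python3 -m pendant '[[0,0,0,0,0,-1,255],[0,0,0,0,0,-0.5,255],[0,0,0,0,0,0,255]]'| grep -E "time|pos|contact"
```

```text
time: 39.17
position: [0.4722, -0.4367, 0.0069]
contact_force: [-1.5, 0.1, 5.6]
```

```bash
python3 -m pendant '[[0,0,0,0,0,0.3,255],[0,0,0,0,0,0,120],[0,0,0,0,0,0,60],[0,0,0,0,0,0,0],[0,0,0,0,0,0,0],[0,0,0,0,0,0,0],[0,0,0,0,0,10,0],[0,0,0,0,0,30,0],[0,0,0,0,0,50,0],[0,0,0,0,0,50,0],[0,0,0,-20,-30,20,0],[0,0,0,0,0,0,0]]'
python3 - <<'E'
from station import *
from h import *
f=grab_frame("top");P=cloud(f)*1e3;H=P[...,2]
np.set_printoptions(precision=1,suppress=True)
print(H[205:235:3,350:400:2].round())
E
```

```text
time: 40.67
position: [0.452, -0.4686, 0.1695]
tcp_rot: [[0.325, 0.946, 0.003], [0.946, -0.325, -0.003], [-0.002, 0.003, -1.0]]
contact_force: [-0.3, -0.1, -0.3]
grip_width: 1.004
grip_force: 0.0
[[ 1. -3. -1. -1.  0.  0. -5. -0. -3. -5. -3. -4. -3. -2. -2. -5. -6.  0.
  -5. -2. -3. -3. -4. -3.  1.]
 [-8. -2. -3. -2. -4. -3. -4. -4. -1. -6. -3.  1. -4. -2. -1.  1.  1.  2.
  -3. -4. -3.  0. -5. -1. -4.]
 [-2. -3. -7.  5. -0.  0. -4. 16. -3. -6. -5. -2. -1. -1. -1.  0. -6. -4.
   0. -4. -0. -2. -2. -2.  0.]
 [ 1.  0.  0. -2. -2. -4. -0.  1. 13. 12.  8. -2. -0. -5. -5.  1.  0. -6.
  -2. -7. -3.  1. -0. -1.  0.]
 [ 1. -3. -1. -6. -1. -6. 11. 16.  9. 17. 15. 11.  9. 14.  9.  1. -4. -0.
   2. -6. -3. -1.  1. -3. -3.]
 [-2. -1. -3. -4.  4. -1.  1. -3. -1. -6. 12. 12. 17. 12. 15. 13. 21. 17.
  30. 30. -1.  3. -1.  0.  1.]
 [-1.  1. -1. -1. -2. -3. -2. -1.  1. -3. -2.  0. -7. -0. 11. 17. 12. 26.
  34. 32. 33. 30. 30. 25. -3.]
 [-3. -5. -1. -1. -0. -2.  1. -3. -6. -2. -1.  0. -1. -5. -2. -2. -5.  3.
  18. 28. 29. 30. 29. 32. 31.]
 [ 0. -2. -1. -3.  0.  1. -4.  0. -3. -4.  3. -2.  1. -5.  3. -5. -1. -1.
  -0. -3. -4. -2. 20. 27. 33.]
 [-1. -0. -2. -0. -2.  1. -2. -1. -4. -5. -1. -7.  0. -3.  1.  2. -3. -5.
   3. -2. -5. -3. -0.  0. -0.]]
```

The stick lies flat on the bench (blade ~14 mm, handle ~30 mm high) and the arm is clear, so I'm handing in.

```bash
python3 -c "
from station import *
print(hand_in())"
```

```text
the job is handed in; nothing more can be done
None
```

The job is handed in at about 41 s: the last pictures show the jig flush on the rail, against the end stop with the roller in its notch, and the push stick flat on the bench clear of the station; side force held at 4–7 N through the feed, but it reached about 13 N while squaring, 10 N while seating the V mouth, and the feed force about 13.5 N at the end stop.

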